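Lock the repair turntable: turn its slotted disc to the locking bar and push the bar in

TASK

Lock the repair turntable on the bench: with closed fingertips push its turning peg round, either way, until the slot in the disc's rim faces the locking bar, then push the bar by its post until it is fully home in the slot. Only push, from the outside: take neither peg nor post between the fingers, leave the instrument lying in the middle of the disc, and do not move or lift the things that lie around.

Things in the scene. Friction and masses are not known exactly. Their poses are not given: they have to be found in the camera images.
- turntable: fixed turntable: dark cast base bolted down by two lugs (250 mm over the lugs, along its x, 20 mm high), carrying an aluminium disc and, on its +y side, a guide with the locking bar. Origin on the disc's vertical axis at bench height, z up. The bar slides along its y axis, straight at the disc's axis. Disc underside 26 mm, disc top 36 mm above the bench.
- guide (a point): middle of the top of the bar's fixed steel guide block, 139 mm from the disc's axis, 45 mm above the bench (screw heads 48 mm). The block is 59 mm wide (along the turntable's x) and reaches from 114 to 164 mm from the axis; the dark base plate under it ends at 170 mm.
- disc (a joint): angle of the disc, rad, counter-clockwise from above, no end stops; 0 (or a full turn, 6.283) = the slot faces the bar exactly. It starts between 0.6 and 5.68. The disc is plain aluminium, diameter 210 mm, 10 mm thick, with a graduated rim. It turns stiffly (about 4 N at the peg), stays where it is left and does not coast.
- slot (a point): centre of the one slot in the disc's rim, 92 mm from the axis, at the disc's top face (36 mm above the bench). The slot is 24 mm wide and 28 mm deep, cut right through the disc's thickness and open to the rim, its mouth chamfered 4 mm.
- peg (a point): turning peg of the disc, an upright black round handle, diameter 18 mm, 50 mm tall (from 36 to 86 mm above the bench), standing on the disc 85 mm from the axis, exactly opposite the slot; this point is on its centre line at half height
- bar (a joint): how far the locking bar is pushed in, m: 0 = fully drawn out, 0.034 = fully home against its stop. It starts between 0 and 0.010. About 3 N move it and it stays where it is left.
- nose (a point): tip of the bar's round nose, half-way up the bar; 117 mm from the disc's axis with the bar drawn out, 83 mm with the bar home. The bar is steel, 20 mm wide, 12 mm thick, 25 to 37 mm above the bench. The nose centres the slot by itself if it is up to about 4 mm off; elsewhere it stops against the disc's rim.
- post (a point): upright black post at the bar's outer end, diameter 20 mm, 45 mm tall (from 37 to 82 mm above the bench); this point is on its centre line, half-way up. It is 212 mm from the disc's axis with the bar drawn out and 178 mm with the bar home; the bar's end is 12 mm farther out.
- instrument_mid (a point): opened grey instrument housing with its circuit board, loose, about 100 mm across the three screw ears (none reaches beyond 52 mm from its centre), 40 to 45 mm tall, lying on the rubber pad in the middle of the disc; point on its centre line 20 mm above its underside. It turns along with the disc. Leave it lying.
- battery: bystander: black battery pack of a power tool, 76 x 112 x 62 mm, beside the bar's guide, loose
- screwdriver: bystander: screwdriver, 190 mm, lying beside the bar's guide on the robot's side, loose
- spanner: bystander: steel spanner, 170 mm, lying between the turntable and the robot, loose
- socket: bystander: steel socket, diameter 29 mm, 38 mm tall, standing beside the disc on the far side, loose
- tray: bystander: orange tray with screws, 105 x 75 x 35 mm, beside the disc, loose
- multimeter: bystander: yellow multimeter lying on its back, 165 x 84 x 48 mm, loose
- spray_can: bystander: white spray can, diameter 56 mm, 160 mm tall, standing at the robot's right, loose
- tape_roll: bystander: roll of black tape lying flat, diameter 90 mm, 19 mm tall, at the robot's left, loose
There are look-alikes about, which are no part of the job. What is meant by the part that bears instrument_mid is not pink, and is the smaller of those in its own colour.

How it is judged:
By the outcome, as a careful person would: the job done as asked, in the order asked, and still so for the second after the job is handed in, with the robot touching nothing.
It also fails if it takes over 58 s, if anything falls off the work surface, if the arm or the gripper's body presses on something with over 40 N, if the wrist force passes 120 N, or if a joint passes its speed limit or range.

ROBOT

A 7-joint arm with a two-finger parallel gripper is mounted at the origin on the work surface. World frame = base frame: x ahead of the robot, y to its left, z up, the work surface at z = 0. Lengths are in m, angles in rad, forces in N, time in s.
With the tool pointing down it reaches from about 0.35 to 0.9 m from the base axis. Payload 8.1 kg.
Tool frame: the origin (TCP) lies on the centre line of the jaws, within the pads' length; the fingertips stand arm.tip_extent ahead of it and the grasp point (between the pads) lies 3 mm ahead of it (arm.tip_extent is the distance from the TCP to the fingertips, in m); y points along the fingers, z is the direction in which the jaws open and shut, and the axes are right-handed (so a half turn about y gives the same grasp; the last joint's range is limited). The gripper opens to 92 mm and grips with 3 to 60 N. Pads are 19 mm wide; open, the fingers measure 130 mm over their backs; the gripper's body (75 mm by 190 mm) begins 47 mm behind the grasp point.
Start: joints at [1.215, 0.434, 0.025, 1.573, -0.012, 1.134, -0.075], TCP at [0.156, -0.605, 0.249] pointing down, gripper open.
Joint ranges: [-2.62, 2.62], [-0.44, 2.09], [-1.27, 1.32], [0.08, 2.57], [-1.32, 4.46], [0.12, 2], [-2.74, 2.74]. Speed limits (rad/s): [2.22, 2.22, 3.01, 3.01, 3.14, 3.14, 3.14].

INTERFACE

Orientations are given as a rotation vector (axis times angle).
In Python, from cell import observe, get_image, sign_off, boxes_of, place_of, arm gives the robot as it stands.
- The arm moves only by the tool arm_command, never from a script. Its argument "plan" is a list of rows, each a list of 2 entries, a list of its own where there are three numbers: the shift along the tool's x, y, z in m, then the turn, a rotation vector about the tool's x, y, z in degrees. In form: [[[tx, ty, tz], [ax, ay, az]], ...]. A call has 1 to 5 rows; each row is the pose to reach, as a shift and turn from the pose commanded when the call began, along the tool's axes at that moment; what a row does not reach only later rows make up. A row lasts 1/10 s, in which the tool goes at most 50 mm and 8.59 degrees, less where a joint would pass 70% of its speed; a pose out of reach is approached as far as the arm can. A call with a gripper value outside its range is refused whole. "fingers" is the closure, from -1 (fully open) to 1 (shut), set as the call begins (left out, the last holds). The fingers move at their own pace and stop on an object; "squeeze" is the grip in N (left out, the last holds). Time passes only in rows, so rows that repeat a pose let the fingers close. It gives the time, the measured TCP pose, the force and the opening at its end, in the units of the state.
- observe(): the state, without advancing time (a new reading comes with each control period).
- get_image(name): name is "scene" or "top" or "wrist"; returns a dict with "color" (420x560x3 uint8, red, green, blue), "camera_matrix" (3x3 intrinsics, pixels), "world_to_cam" (4x4, takes a point from world to camera coordinates); the wrist camera has in their place "mount" (4x4, takes a point from camera to tool coordinates, whose origin is the TCP and whose axes are the tool frame's). Camera axes: x right, y up, looking along -z (the intrinsics and any distortion apply to the point x, -y, -z); pixel columns grow to the right and rows downward; lengths in m; the calibration is good to about 2 mm. A picture is of the moment at which its call begins: read the wrist's pose just before it. There is no depth.
- sign_off(): hands the job in, once; it reports no verdict.
Trained networks look in a picture, given as the dict that the camera call returned (one of the last four; its "shot" number tells which), for a name from the list of things; names that differ only in an ending like _2 or _b are one class to them, and where a whole thing is asked for, a point or a joint stands for the part that bears it (a point fixed in the world has none). Each returns a list of dicts, best first, with "confidence" (0 to 1); they miss things now and then, are a little off and sometimes report something else, mostly with a low value. They report only what shows in the picture. A call takes as long as a camera call. They do not tell look-alikes from the thing itself.
- boxes_of(picture, thing): "point" ([column, row] in pixels, amid what is visible of it).
- place_of(picture, thing): "point" ([column, row] in pixels: a listed point, or the origin of a listed thing).
The state is a dict: "clock": time; "joints": joint angles; "dq": joint speeds; "joint_efforts": joint torques, N m; "position": TCP position; "ee_rot": TCP orientation; "force": force on the tool from outside, world axes, zero at the start; "ft_torque": the same for the moment, N m; "width": opening from 0.0 (shut) to 1.0 (fully open).
Only numpy, scipy, OpenCV 4.12 (cv2) and the standard library are available. Lean on these libraries where they do the work, as an engineer would, in place of code of your own. Each camera call takes 0.05 s, during which the arm holds its last target.

## Working session

There is one attempt and no reset: what is moved stays moved. The work goes in short steps, Python scripts to look and compute and a tool call to move; the robot and the scene stay as the last step left them, time stands still between calls to the robot, and variables do not carry over. Pictures are saved under pics/ and viewed, and the job is handed in when it is done.

Besides the shell and the picture viewer there is one more tool, called as name([rows], argument=value, ...), one row to a line, values as JSON. arm_command: Moves the arm, as the interface text tells. Its arguments: {"type":"object","properties":{"plan":{"type":"array","items":{"type":"array"}},"fingers":{"type":"number"},"squeeze":{"type":"number"}},"required":["plan"]}

```bash
ls; mkdir -p pics
cat > h.py <<'E'
import numpy as np, cv2
from cell import observe, get_image, sign_off, boxes_of, place_of, arm
from scipy.spatial.transform import Rotation as R
def save(p,n): cv2.imwrite('pics/'+n+'.png', p['color'][:,:,::-1])
def tool():
    o=observe(); T=np.eye(4); T[:3,:3]=R.from_rotvec(o['ee_rot']).as_matrix(); T[:3,3]=o['position']; return T
def c2w(p,T=None):
    return np.linalg.inv(p['world_to_cam']) if 'world_to_cam' in p else T@p['mount']
def ray(p,px,z,T=None):
    M=c2w(p,T); K=p['camera_matrix']; d=np.linalg.inv(K)@np.array([px[0],px[1],1.]); d=M[:3,:3]@np.array([d[0],-d[1],-d[2]]); o=M[:3,3]
    return o+d*(z-o[2])/d[2]
def proj(p,X,T=None):
    M=np.linalg.inv(c2w(p,T)); c=M[:3,:3]@np.array(X)+M[:3,3]; u=p['camera_matrix']@np.array([c[0],-c[1],-c[2]]); return u[:2]/u[2]
E
python3 - <<'E'
from h import *
o=observe(); print(o); print({k:getattr(arm,k) for k in dir(arm) if k[0]!='_'})
print(tool().round(3))
for n in ['scene','top']:
    p=get_image(n); save(p,n+'0'); print(n,[k for k in p])
    M=c2w(p);print(M[:3,3].round(3))
    for t,z in [('turntable',0),('guide',.045),('slot',.036),('peg',.061),('nose',.031),('post',.0595),('instrument_mid',.059),('battery',.03),('socket',.019),('tray',0.015),('screwdriver',.01),('spanner',0.005),('multimeter',.02),('spray_can',.08),('tape_roll',.01)]:
        for q in place_of(p,t)[:3]: print(t,np.round(q['point']),round(q['confidence'],2),ray(p,q['point'],z).round(3))
E
```

```text
pics
{'clock': 0.0, 'joints': array([ 1.21538738,  0.43520173,  0.02496814,  1.57408583, -0.01155818,
        1.13400021, -0.07510886]), 'dq': array([ 6.28334056e-04,  1.99047284e-05,  1.98503042e-03,  3.66368570e-04,
       -1.15455117e-03, -1.82320104e-03, -5.43830339e-04]), 'joint_efforts': array([ 7.52431934e-04, -6.67855024e+01,  9.85053889e-01, -3.14446843e+01,
       -6.07490167e-02,  4.30946262e-02,  1.50095930e-04]), 'position': array([ 0.1561477 , -0.60469289,  0.24796246]), 'ee_rot': array([-0.26554719,  2.08857339, -2.08540385]), 'force': array([ 0.39729655,  0.06679379, -0.68559549]), 'ft_torque': array([ 0.03595408, -0.03516775,  0.03756046]), 'width': 1.0021185643352946}
{'PlanningError': <class 'cell.PlanningError'>, 'tip_extent': 0.022}
[[-0.968 -0.001  0.25   0.156]
 [-0.25   0.001 -0.968 -0.605]
 [ 0.    -1.    -0.002  0.248]
 [ 0.     0.     0.     1.   ]]
scene ['color', 'camera_matrix', 'world_to_cam', 'shot']
[ 1.35  -0.636  0.951]
turntable [259. 260.] 0.97 [ 0.559 -0.165  0.   ]
guide [310. 233.] 0.61 [ 0.59  -0.031  0.045]
slot [234. 234.] 0.63 [ 0.471 -0.18
[... 1259 characters left out ...]
. 184.] 0.58 [0.539 0.138 0.059]
battery [269. 129.] 0.96 [ 0.711 -0.017  0.03 ]
battery [336. 249.] 0.49 [ 0.364 -0.217  0.03 ]
battery [321. 179.] 0.36 [ 0.566 -0.171  0.03 ]
socket [371. 142.] 0.47 [ 0.681 -0.319  0.019]
tray [390. 192.] 0.8 [ 0.537 -0.373  0.015]
screwdriver [249. 206.] 0.55 [0.484 0.035 0.01 ]
spanner [335. 250.] 0.71 [ 0.362 -0.218  0.005]
spanner [252. 163.] 0.29 [0.615 0.032 0.005]
spanner [318. 180.] 0.24 [ 0.566 -0.165  0.005]
multimeter [139. 140.] 0.84 [0.669 0.362 0.02 ]
multimeter [253. 165.] 0.23 [0.603 0.027 0.02 ]
spray_can [451. 179.] 0.89 [ 0.565 -0.533  0.08 ]
spray_can [274. 171.] 0.62 [ 0.574 -0.036  0.08 ]
tape_roll [104. 246.] 0.96 [0.36  0.445 0.01 ]
```

View pics/scene0.png

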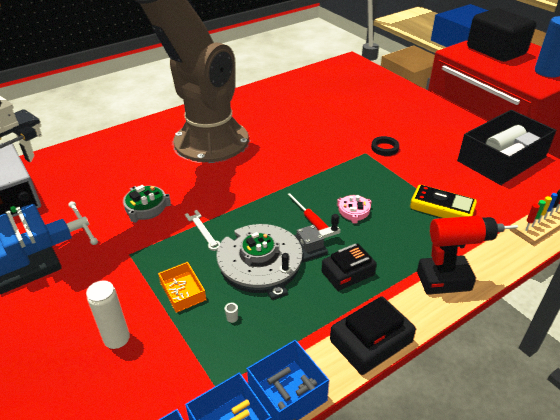

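View pics/top0.png

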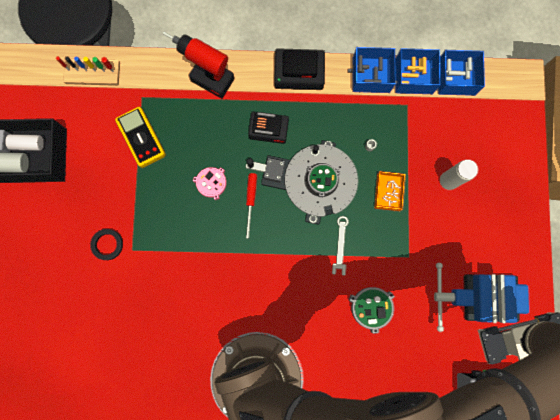

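The scene shows the disc at about px (260,255), with its peg at (286,262) and slot at (234,237). The bar's post is at (334,222). The small grey instrument is on the disc, and the larger grey and pink ones are decoys. The turntable axis is about (0.559,-0.167), the bar direction about 79°, the peg about 13°, so the disc needs about 114° clockwise.

```bash
cat >> h.py <<'E'
def goto(x,y,z,yaw):
    "yaw: world angle (deg) of tool x; tool y down. prints shift (mm) & turn from current measured pose"
    T=tool(); a=np.deg2rad(yaw); X=np.array([np.cos(a),np.sin(a),0]);Y=np.array([0,0,-1.]);G=np.c_[X,Y,np.cross(X,Y)]
    d=T[:3,:3].T@(np.array([x,y,z])-T[:3,3]); r=R.from_matrix(T[:3,:3].T@G).as_rotvec(degrees=True)
    print('shift',d.round(4),'turn',r.round(2))
E
python3 - <<'E'
from h import *
p=get_image('wrist'); print(p['mount'].round(3),p['camera_matrix'].round(0)); 
goto(.60,-.13,.30,-77); goto(.56,-.13,.30,-77)
E
```

```text
[[-0.    -0.969 -0.247 -0.065]
 [-0.002  0.247 -0.969 -0.137]
 [ 1.     0.    -0.002  0.   ]
 [ 0.     0.     0.     1.   ]] [[350.   0. 275.]
 [  0. 350. 210.]
 [  0.   0.   1.]]
shift [-0.5484 -0.0513 -0.3491] turn [ -0.   -88.52   0.  ]
shift [-0.5097 -0.0513 -0.3591] turn [ -0.   -88.52   0.  ]
```

arm_command([
  [[-0.53,-0.07,-0.395],[0,-88.5,0]],
  [[-0.53,-0.07,-0.395],[0,-88.5,0]],
  [[-0.53,-0.07,-0.395],[0,-88.5,0]],
  [[-0.53,-0.07,-0.395],[0,-88.5,0]],
  [[-0.53,-0.07,-0.395],[0,-88.5,0]],
], fingers=1, squeeze=20)

```text
clock: 2.15
position: [0.3131, -0.4098, 0.2755]
ee_rot: [-0.889, 1.609, -1.611]
force: [1.1, -0.6, 0.2]
width: 0.614
```

```bash
python3 -c "
from h import *
print(tool().round(3));goto(.57,-.09,.32,-77)"
```

```text
[[-0.533  0.     0.846  0.313]
 [-0.846 -0.001 -0.533 -0.41 ]
 [ 0.    -1.     0.001  0.276]
 [ 0.     0.     0.     1.   ]]
shift [-0.4075 -0.0446  0.047 ] turn [-2.00e-02 -4.52e+01  4.00e-02]
```

arm_command([
  [[-0.4075,-0.0446,0.047],[0,-45.2,0]],
  [[-0.4075,-0.0446,0.047],[0,-45.2,0]],
  [[-0.4075,-0.0446,0.047],[0,-45.2,0]],
  [[-0.4075,-0.0446,0.047],[0,-45.2,0]],
  [[-0.4075,-0.0446,0.047],[0,-45.2,0]],
])

```text
clock: 2.65
position: [0.4699, -0.2171, 0.3027]
ee_rot: [-1.292, 1.069, -1.071]
force: [1.4, -1.2, -0.5]
width: 0.178
```

```bash
python3 -c "
from h import *
goto(.57,-.09,.32,-77)"
```

```text
shift [-0.1061 -0.0173  0.122 ] turn [-0.03 -2.25  0.04]
```

arm_command([
  [[-0.106,-0.017,0.122],[0,-2.2,0]],
  [[-0.106,-0.017,0.122],[0,-2.2,0]],
  [[-0.106,-0.017,0.122],[0,-2.2,0]],
  [[-0.106,-0.017,0.122],[0,-2.2,0]],
  [[-0.106,-0.017,0.122],[0,-2.2,0]],
])

```text
clock: 3.15
position: [0.5709, -0.0896, 0.3191]
ee_rot: [-1.306, 1.042, -1.041]
force: [-0.3, -0.5, 0.4]
width: 0.002
```

Run:
```python
from h import *
T=tool(); p=get_image('wrist'); save(p,'w1'); print(T.round(3), observe()['width'])
np.savez('w1.npz',T=T,K=p['camera_matrix'],m=p['mount'])
for t,z in [('turntable',0),('guide',.045),('slot',.036),('peg',.061),('nose',.031),('post',.0595),('instrument_mid',.059)]:
        for q in place_of(p,t)[:2]: print(t,np.round(q['point']),round(q['confidence'],2),ray(p,q['point'],z,T).round(4))
```

```text
[[ 0.223  0.     0.975  0.571]
 [-0.975  0.001  0.223 -0.09 ]
 [-0.001 -1.     0.001  0.319]
 [ 0.     0.     0.     1.   ]] 0.007526253853134767
turntable [305. 134.] 0.39 [ 0.596  -0.0325  0.    ]
turntable [329.  74.] 0.15 [0.6071 0.0438 0.    ]
guide [301. 134.] 0.74 [ 0.588  -0.0334  0.045 ]
slot [183. 240.] 0.98 [ 0.4748 -0.1943  0.036 ]
peg [325. 242.] 0.64 [ 0.6447 -0.1489  0.061 ]
post [327.  74.] 0.55 [0.5991 0.0338 0.0595]
post [227.  55.] 0.53 [0.4919 0.0284 0.0595]
instrument_mid [254. 242.] 0.64 [ 0.5628 -0.1685  0.059 ]
```

View pics/w1.png

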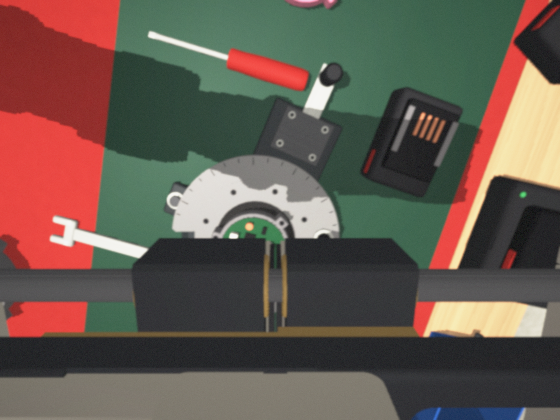

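The wrist view is half covered by the gripper. It shows the guide at (302,135), the post at (328,75) and the disc's upper half. I'll step back 0.1 m so the whole disc shows.

arm_command([
  [[0.045,-0.01,0.0],[0,0,0]],
  [[0.085,-0.02,0.0],[0,0,0]],
  [[0.085,-0.02,0],[0,0,0]],
  [[0.085,-0.02,0],[0,0,0]],
])

```text
clock: 3.95
position: [0.5881, -0.1767, 0.3389]
ee_rot: [-1.304, 1.048, -1.047]
force: [-0.1, 0.2, -0.2]
width: 0.004
```

Run:
```python
from h import *
T=tool(); p=get_image('wrist'); save(p,'w2'); print(T.round(3), observe()['width'])
np.savez('w2.npz',T=T,K=p['camera_matrix'],m=p['mount'])
for t,z in [('turntable',0),('guide',.045),('slot',.036),('peg',.061),('nose',.031),('post',.0595),('instrument_mid',.059)]:
        for q in place_of(p,t)[:2]: print(t,np.round(q['point']),round(q['confidence'],2),ray(p,q['point'],z,T).round(4))
```

```text
[[ 0.216 -0.     0.976  0.588]
 [-0.976  0.     0.216 -0.177]
 [-0.    -1.    -0.     0.339]
 [ 0.     0.     0.     1.   ]] 0.006900633396662106
guide [306.  55.] 0.81 [ 0.5917 -0.0346  0.045 ]
slot [184. 172.] 0.58 [ 0.4752 -0.1984  0.036 ]
peg [327. 166.] 0.69 [ 0.6442 -0.1507  0.061 ]
instrument_mid [258. 165.] 0.72 [ 0.5642 -0.1669  0.059 ]
```

View pics/w2.png

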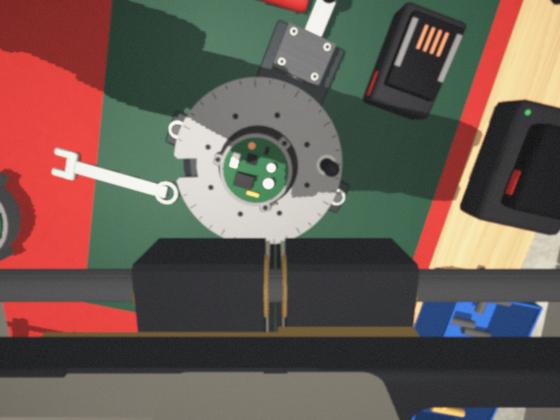

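The wrist view now shows the whole disc (centre about (258,160)), the slot at (188,170), the peg at (329,166) and the guide at (307,52). I'll fit the geometry with an overlay.

```bash
cat > fit.py <<'E'
from h import *
from scipy.optimize import least_squares
def load(n):
    d=np.load(n+'.npz'); p={'camera_matrix':d['K'],'mount':d['m']}; return p,d['T'],cv2.imread('pics/'+n+'.png')
def rimfit(p,T,im,c0):
    g=cv2.GaussianBlur(cv2.cvtColor(im,cv2.COLOR_BGR2HSV)[:,:,1],(3,3),0).astype(float)
    P=[]
    for a in np.deg2rad(np.arange(0,360,3)):
        rr=np.arange(.097,.115,.0004)
        px=np.array([proj(p,[c0[0]+r*np.cos(a),c0[1]+r*np.sin(a),.036],T) for r in rr])
        if px[:,1].max()>235 or px.min()<2: continue
        v=g[px[:,1].round().astype(int),px[:,0].round().astype(int)]
        d=np.convolve(v,np.r_[np.ones(5),-np.ones(5)],'valid')
        k=d.argmax()
        if d[k]>120: P.append([c0[0]+rr[k+4]*np.cos(a),c0[1]+rr[k+4]*np.sin(a)])
    P=np.array(P)
    f=lambda c:np.hypot(*(P-c[:2]).T)-c[2]
    s=least_squares(f,[*c0,.105],loss='soft_l1',f_scale=.001)
    return s.x,len(P),np.median(abs(f(s.x)))
def overlay(p,T,im,c,beta,phi,name,s=4,win=None,bar=0):
    im=cv2.resize(im,None,fx=s,fy=s,interpolation=cv2.INTER_CUBIC)
    def poly(pts,col):
        q=np.array([(proj(p,x,T)+.5)*s for x in pts]); cv2.polylines(im,[q.astype(np.int32)],True,col,1)
    def circ(x,y,z,r,col): poly([[x+r*np.cos(a),y+r*np.sin(a),z] for a in np.linspace(0,6.28,80)],col)
    def rect(ang,r0,r1,w,z,col):
        a=np.deg2rad(ang);u=np.array([np.cos(a),np.sin(a)]);v=np.array([-u[1],u[0]])
        poly([[*(np.array(c)+u*r+v*t),z] for r,t in [(r0,-w/2),(r1,-w/2),(r1,w/2),(r0,w/2)]],col)
    circ(*c,.036,.105,(0,0,255)); rect(phi+180,.078,.105,.024,.036,(0,255,255)); rect(beta,.114,.164,.059,.045,(255,0,255))
    a=np.deg2rad(phi); x,y=c[0]+.085*np.cos(a),c[1]+.085*np.sin(a)
    circ(x,y,.086,.009,(255,255,0));circ(x,y,.036,.009,(255,128,0))
    a=np.deg2rad(beta); x,y=c[0]+(.212-bar)*np.cos(a),c[1]+(.212-bar)*np.sin(a); circ(x,y,.082,.010,(255,255,0))
    rect(beta,.164,.224-bar,.02,.037,(0,255,0))
    if win: im=im[win[1]*s:win[3]*s,win[0]*s:win[2]*s]
    cv2.imwrite('pics/'+name+'.png',im)
E
python3 - <<'E'
from fit import *
for n in ['w1','w2']:
    p,T,im=load(n); print(n,rimfit(p,T,im,(.561,-.167)))
p,T,im=load('w2'); c=rimfit(p,T,im,(.561,-.167))[0][:2]
overlay(p,T,im,c,78,13,'o2',4,(160,20,360,170)) 
overlay(p,T,im,c,78,13,'o2b',4,(160,110,360,250)) 
p,T,im=load('w1');
overlay(p,T,im,c,78,13,'o1',4,(200,50,370,190),.003)
E
```

```text
w1 (array([ 0.56415011, -0.17226945,  0.1065179 ]), 35, np.float64(0.0003927877459166673))
w2 (array([ 0.56399755, -0.17111194,  0.10617685]), 61, np.float64(0.00026736771498905854))
```

View pics/o2.png

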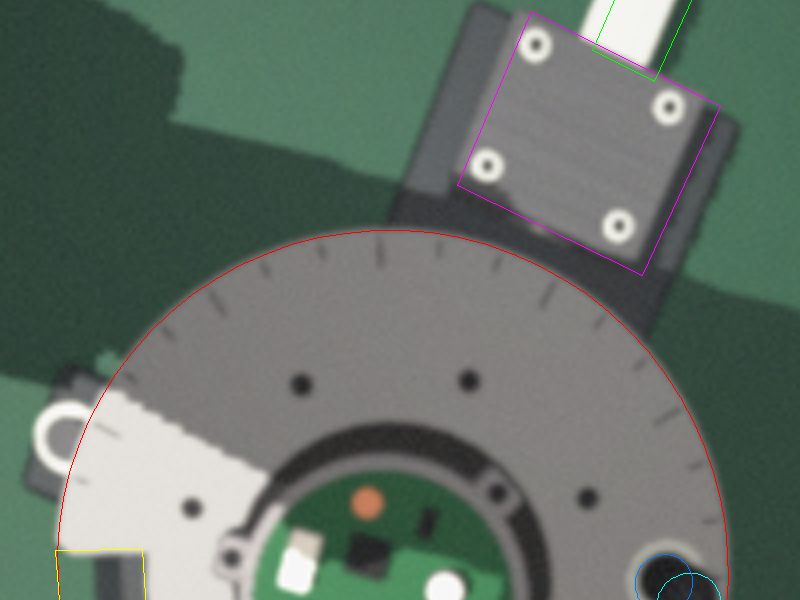

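View pics/o2b.png

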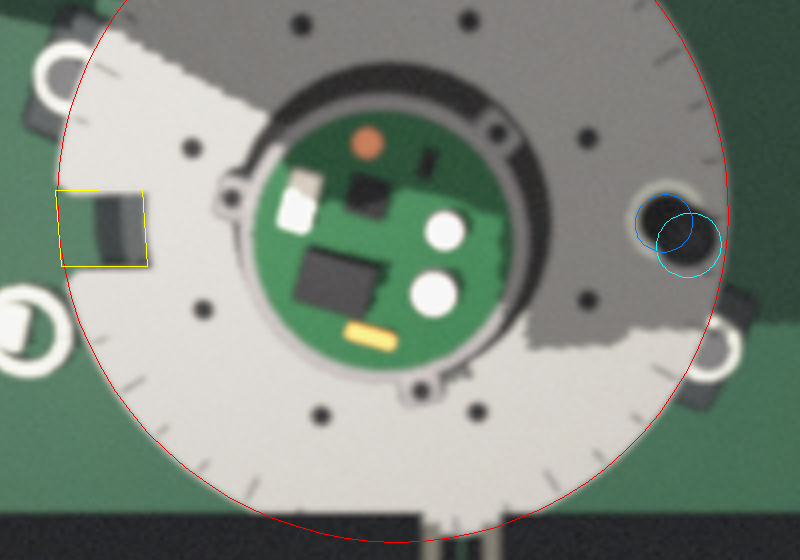

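View pics/o1.png

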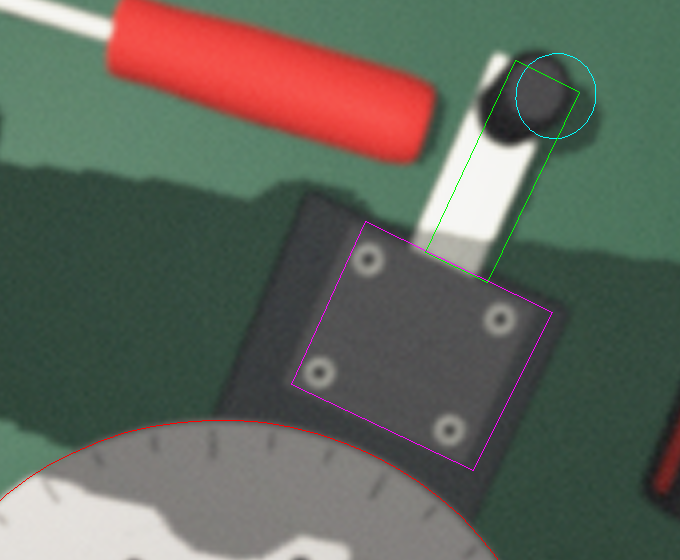

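The fit puts the axis at (0.564,-0.171), the bar direction at about 80° (the 78° overlay lies about 2° clockwise of it), and the peg at 13°. The turn is about -113°. I'll descend behind the peg.

```bash
cat >> h.py <<'E'
C=np.array([.5625,-.1705])
def push(phi,r=.088,z=.076,yaw=None):
    a=np.deg2rad(phi); goto(C[0]+r*np.cos(a),C[1]+r*np.sin(a),z,phi-90 if yaw is None else yaw)
E
python3 -c "
from h import *
push(43)"
```

```text
shift [-0.0541  0.2631  0.0516] turn [ -0.   -30.32   0.  ]
```

arm_command([
  [[-0.027,0.03,0.025],[0,-8,0]],
  [[-0.054,0.06,0.05],[0,-16,0]],
  [[-0.054,0.1,0.0516],[0,-24,0]],
  [[-0.054,0.14,0.0516],[0,-30,0]],
  [[-0.054,0.18,0.0516],[0,-30.3,0]],
])

```text
clock: 4.85
position: [0.6269, -0.1107, 0.1576]
ee_rot: [-1.475, 0.638, -0.638]
force: [-0.4, -0.7, -0.8]
width: 0.004
```

Run:
```python
from h import *
push(43)
p=get_image('scene'); save(p,'s1')
```

```text
shift [-0.0002  0.0816  0.0001] turn [-0.02  0.2   0.  ]
```

View pics/s1.png

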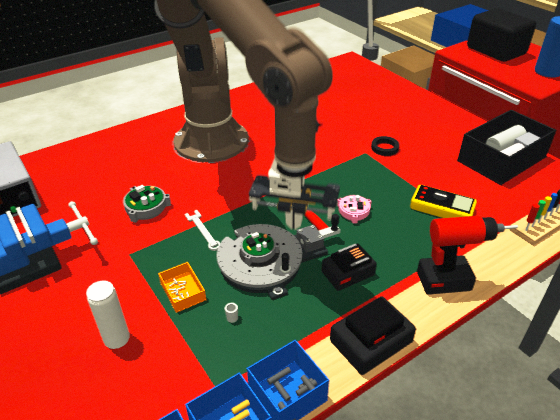

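The fingers, at about (297,215), hang above the disc behind the peg (286,262) and clear of everything. I'll go down.

arm_command([
  [[0,0.04,0.0],[0,0,0]],
  [[0,0.075,0],[0,0,0]],
  [[0,0.0815,0],[0,0,0]],
  [[0,0.0815,0],[0,0,0]],
])

```text
clock: 5.3
position: [0.6267, -0.1112, 0.0777]
ee_rot: [-1.474, 0.643, -0.641]
force: [0.6, -0.2, 0.4]
width: 0.005
```

Run:
```python
from h import *
push(30);push(24);push(18);push(12);push(6)
p=get_image('scene'); save(p,'s2'); cv2.imwrite('pics/s2c.png',cv2.resize(p['color'][190:320,180:400,::-1],None,fx=3.6,fy=3.6))
```

```text
shift [ 0.0194  0.0017 -0.0017] turn [ 0.06 12.92 -0.05]
shift [ 0.0282  0.0017 -0.0042] turn [ 0.06 18.92 -0.05]
shift [ 0.0368  0.0017 -0.0076] turn [ 0.06 24.92 -0.05]
shift [ 0.0449  0.0017 -0.0119] turn [ 0.07 30.92 -0.04]
shift [ 0.0526  0.0017 -0.0171] turn [ 0.07 36.92 -0.04]
```

View pics/s2c.png

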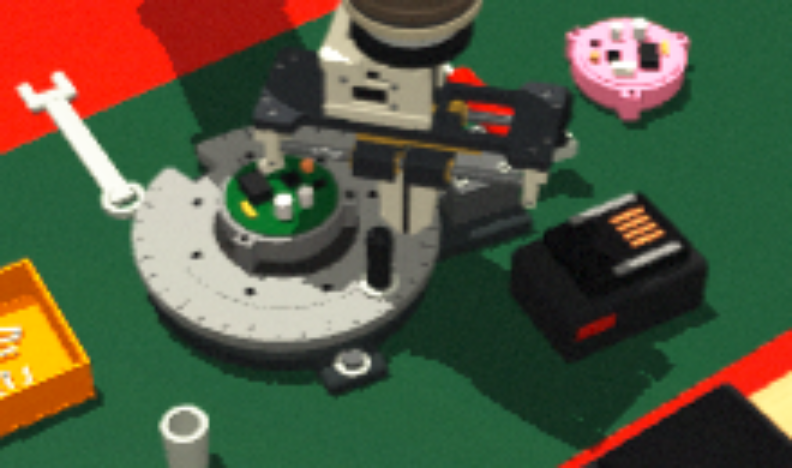

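The fingers stand clear behind the peg. I'll raise slightly for more clearance over the instrument and sweep clockwise.

```bash
cat >> h.py <<'E'
def rows(phis,r=.088,z=.082):
    T=tool(); out=[]
    for f in phis:
        a=np.deg2rad(f); b=a-np.pi/2; X=np.array([np.cos(b),np.sin(b),0]);Y=np.array([0,0,-1.]);G=np.c_[X,Y,np.cross(X,Y)]
        d=T[:3,:3].T@(np.array([C[0]+r*np.cos(a),C[1]+r*np.sin(a),z])-T[:3,3]); t=R.from_matrix(T[:3,:3].T@G).as_rotvec(degrees=True)
        out.append([d.round(3).tolist(),[0,t[1].round(1).item(),0]])
    print(out)
E
python3 -c "
from h import *
rows([37,31,26,22,18])"
```

```text
[[[0.008, -0.003, -0.001], [0, 5.9, 0]], [[0.017, -0.003, -0.002], [0, 11.9, 0]], [[0.025, -0.003, -0.004], [0, 16.9, 0]], [[0.03, -0.003, -0.006], [0, 20.9, 0]], [[0.036, -0.003, -0.008], [0, 24.9, 0]]]
```

arm_command([
  [[0.008,-0.003,-0.001],[0,5.9,0]],
  [[0.017,-0.003,-0.002],[0,11.9,0]],
  [[0.025,-0.003,-0.004],[0,16.9,0]],
  [[0.03,-0.003,-0.006],[0,20.9,0]],
  [[0.036,-0.003,-0.008],[0,24.9,0]],
])

```text
clock: 5.85
position: [0.6471, -0.1414, 0.0838]
ee_rot: [-1.338, 0.974, -0.977]
force: [-3.1, 3.9, 3.2]
width: 0.006
```

```bash
python3 -c "
from h import *
rows([14,8,2,-4,-10])"
```

```text
[[[0.008, 0.002, -0.002], [0, 3.9, 0]], [[0.017, 0.002, -0.003], [0, 9.9, 0]], [[0.026, 0.002, -0.005], [0, 15.9, 0]], [[0.034, 0.002, -0.008], [0, 21.9, 0]], [[0.043, 0.002, -0.012], [0, 27.9, 0]]]
```

arm_command([
  [[0.008,0.002,-0.002],[0,3.9,0]],
  [[0.017,0.002,-0.003],[0,9.9,0]],
  [[0.026,0.002,-0.005],[0,15.9,0]],
  [[0.034,0.002,-0.008],[0,21.9,0]],
  [[0.043,0.002,-0.012],[0,27.9,0]],
])

```text
clock: 6.35
position: [0.6494, -0.1854, 0.0819]
ee_rot: [-1.116, 1.335, -1.337]
force: [-1.7, 5.8, 2.1]
width: 0.006
```

Run:
```python
from h import *
p=get_image('scene'); save(p,'s3'); cv2.imwrite('pics/s3c.png',cv2.resize(p['color'][190:320,180:400,::-1],None,fx=3.6,fy=3.6))
rows([-14,-20,-26,-32,-38])
```

```text
[[[0.004, -0.0, -0.0], [0, 3.5, 0]], [[0.013, -0.0, -0.001], [0, 9.5, 0]], [[0.022, -0.0, -0.003], [0, 15.5, 0]], [[0.031, -0.0, -0.006], [0, 21.5, 0]], [[0.039, -0.0, -0.01], [0, 27.5, 0]]]
```

View pics/s3c.png

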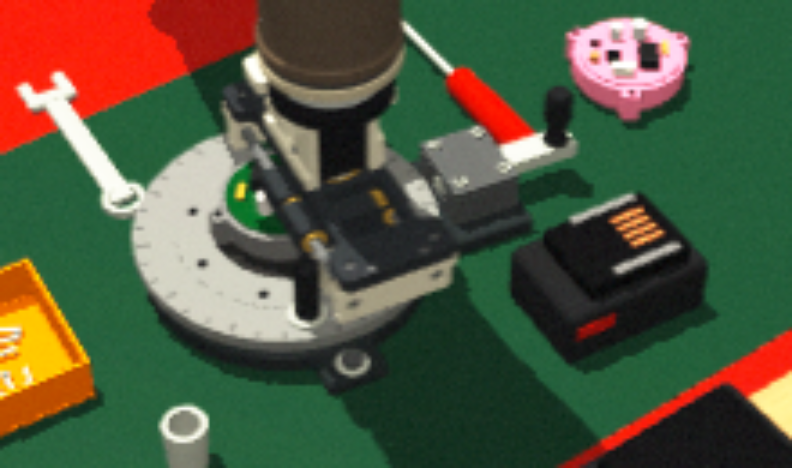

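The peg, now at crop (308,290), has moved clockwise ahead of the fingers, and the instrument is turning with the disc. I'll continue.

arm_command([
  [[0.006,0,0],[0,4,0]],
  [[0.014,0,-0.001],[0,9.5,0]],
  [[0.022,0,-0.003],[0,15.5,0]],
  [[0.031,0,-0.006],[0,21.5,0]],
  [[0.039,0,-0.01],[0,27.5,0]],
])

```text
clock: 6.9
position: [0.6335, -0.2226, 0.0818]
ee_rot: [-0.82, 1.669, -1.671]
force: [1.6, 5.1, 0.7]
width: 0.005
```

Run:
```python
from h import *
rows([-42,-48,-54,-60,-66])
```

```text
[[[0.009, -0.0, -0.0], [0, 4.6, 0]], [[0.018, -0.0, -0.002], [0, 10.6, 0]], [[0.027, -0.0, -0.004], [0, 16.6, 0]], [[0.036, -0.0, -0.007], [0, 22.6, 0]], [[0.044, -0.0, -0.011], [0, 28.6, 0]]]
```

arm_command([
  [[0.008,0,0],[0,4.5,0]],
  [[0.016,0,-0.002],[0,10.5,0]],
  [[0.025,0,-0.004],[0,16.5,0]],
  [[0.034,0,-0.007],[0,22.5,0]],
  [[0.042,0,-0.011],[0,28.5,0]],
])

```text
clock: 7.4
position: [0.5997, -0.2495, 0.0817]
ee_rot: [-0.417, 1.987, -1.987]
force: [3.0, 4.7, 1.1]
width: 0.007
```

Run:
```python
from h import *
T=tool(); print(np.rad2deg(np.arctan2(*(T[:2,3]-C)[::-1])))
p=get_image('scene'); save(p,'s4'); cv2.imwrite('pics/s4c.png',cv2.resize(p['color'][190:320,180:400,::-1],None,fx=3.6,fy=3.6))
p=get_image('top'); save(p,'t4'); cv2.imwrite('pics/t4c.png',cv2.resize(p['color'][110:260,220:420,::-1],None,fx=4,fy=4))
rows([-70,-73,-76,-79,-79])
```

```text
-64.80260959406327
[[[0.006, -0.001, -0.0], [0, 4.1, 0]], [[0.011, -0.001, -0.001], [0, 7.1, 0]], [[0.015, -0.001, -0.001], [0, 10.1, 0]], [[0.02, -0.001, -0.002], [0, 13.1, 0]], [[0.02, -0.001, -0.002], [0, 13.1, 0]]]
```

View pics/s4c.png

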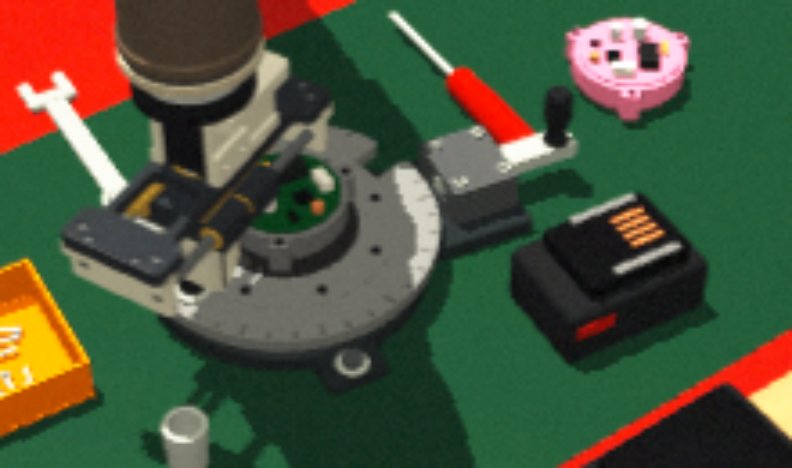

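View pics/t4c.png

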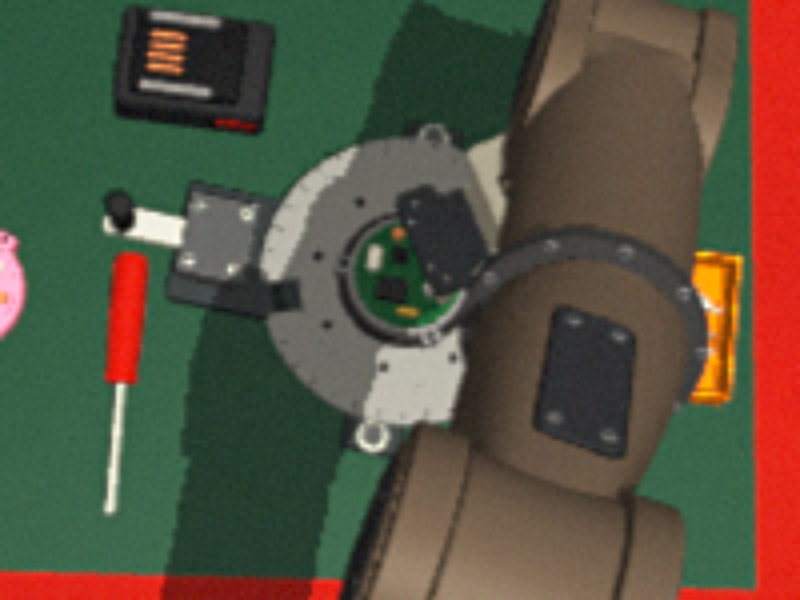

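The top view shows the slot at crop (285,295), about 23° short of the bar guide. Everything else is undisturbed. I'll push to about 4° short and then measure.

arm_command([
  [[0.006,0,0],[0,4,0]],
  [[0.014,0,-0.001],[0,9,0]],
  [[0.02,0,-0.002],[0,13,0]],
  [[0.026,0,-0.004],[0,17,0]],
  [[0.026,0,-0.004],[0,17,0]],
])

```text
clock: 8.0
position: [0.573, -0.2578, 0.0805]
ee_rot: [-0.134, 2.153, -2.155]
force: [1.8, 0.9, 2.0]
width: 0.001
```

Run:
```python
from h import *
T=tool(); print(np.rad2deg(np.arctan2(*(T[:2,3]-C)[::-1])))
p=get_image('top'); save(p,'t5'); np.savez('t5.npz',K=p['camera_matrix'],w=p['world_to_cam'])
cv2.imwrite('pics/t5c.png',cv2.resize(p['color'][130:230,240:370,::-1],None,fx=6,fy=6,interpolation=cv2.INTER_CUBIC))
for t,z in [('slot',.036),('guide',.045),('post',.0595)]:
   for q in place_of(p,t)[:2]: print(t,np.round(q['point'],1),q['confidence'],ray(p,q['point'],z).round(4))
```

```text
-83.13223782116056
slot [288.4 172.7] 0.62 [ 0.5804 -0.0768  0.036 ]
guide [273.8 169.9] 0.6 [ 0.5855 -0.0345  0.045 ]
post [252.  163.2] 0.68 [0.6001 0.0278 0.0595]
```

View pics/t5c.png

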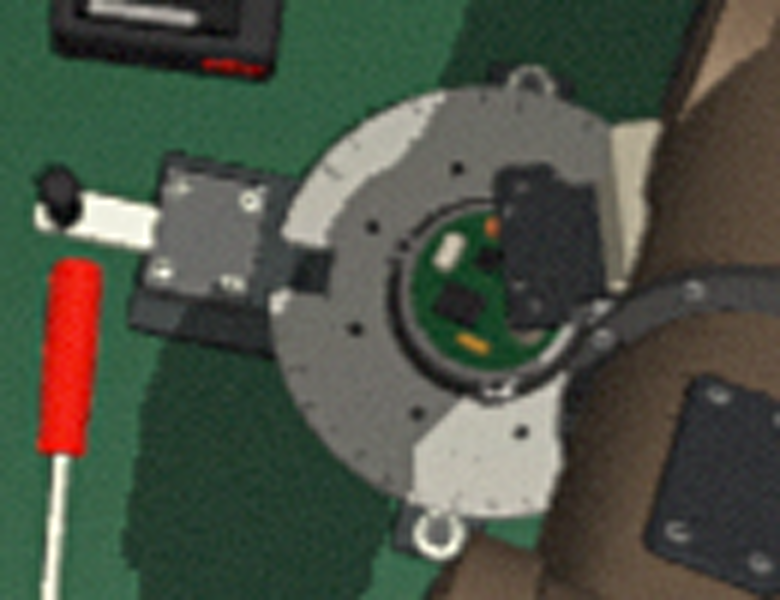

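The slot at crop (310,270) is still a few mm short of the guide line (screw heads at (181,186), (249,200), (160,270), (231,284)). I'll compute the angle.

```bash
cat > topang.py <<'E'
from h import *
import fit
def topfit(n,c0=(.559,-.169)):
    d=np.load(n+'.npz'); p={'camera_matrix':d['K'],'world_to_cam':d['w']}; im=cv2.imread('pics/'+n+'.png')
    g=cv2.GaussianBlur(cv2.cvtColor(im,cv2.COLOR_BGR2HSV)[:,:,1],(3,3),0).astype(np.float32)
    P=[]
    for a in np.deg2rad(np.r_[45:70:3,92:230:3]):
        rr=np.arange(.090,.122,.0004); px=np.array([proj(p,[c0[0]+r*np.cos(a),c0[1]+r*np.sin(a),.036]) for r in rr],np.float32)
        v=cv2.remap(g,px[:,:1],px[:,1:],cv2.INTER_LINEAR).ravel()
        s=np.convolve(v,np.r_[np.ones(8),-np.ones(8)]/8,'valid');k=s.argmax()
        if s[k]>30: P.append([c0[0]+rr[k+7]*np.cos(a),c0[1]+rr[k+7]*np.sin(a)])
    P=np.array(P); f=lambda c:np.hypot(*(P-c[:2]).T)-.1055
    s=fit.least_squares(f,c0,loss='soft_l1',f_scale=.001); return p,im,s.x,len(P),np.median(abs(f(s.x)))
E
python3 - <<'E'
from topang import *
p,im,c,n,e=topfit('t5'); print(c,n,e)
cr=lambda x,y:(240+(x+.5)/6-.5,130+(y+.5)/6-.5)
S=[ray(p,cr(*q),.047)[:2] for q in [(181,186),(249,200),(160,270),(231,284)]]
ang=lambda v:np.rad2deg(np.arctan2(v[1],v[0]))
print('guide centre',np.mean(S,0),'bar ang from centre',ang(np.mean(S,0)-c), np.linalg.norm(np.mean(S,0)-c),'from screws',ang(S[0]-S[1]),ang(S[2]-S[3]),ang(S[0]-S[2])-90+0,ang(S[1]-S[3]))
for q in [(308,271)]:
  s=ray(p,cr(*q),.036)[:2];print('slot',s,ang(s-c),np.linalg.norm(s-c))
im4=im
for nm,phi,b in [('a',-96,80)]:
  fit.overlay(p,None,im,c,b,phi,'ot5',6,(240,130,370,230),0)
E
```

```text
[ 0.56202317 -0.1698684 ] 26 0.0003712557315978457
guide centre [ 0.58845909 -0.03444597] bar ang from centre 78.95415646123786 0.13797858754602987 from screws 79.6013091346263 80.10581906491996 -102.26198798289353 -10.539864568946925
slot [ 0.57451485 -0.0841365 ] 81.70997798068642 0.08663717524293926
```

View pics/ot5.png

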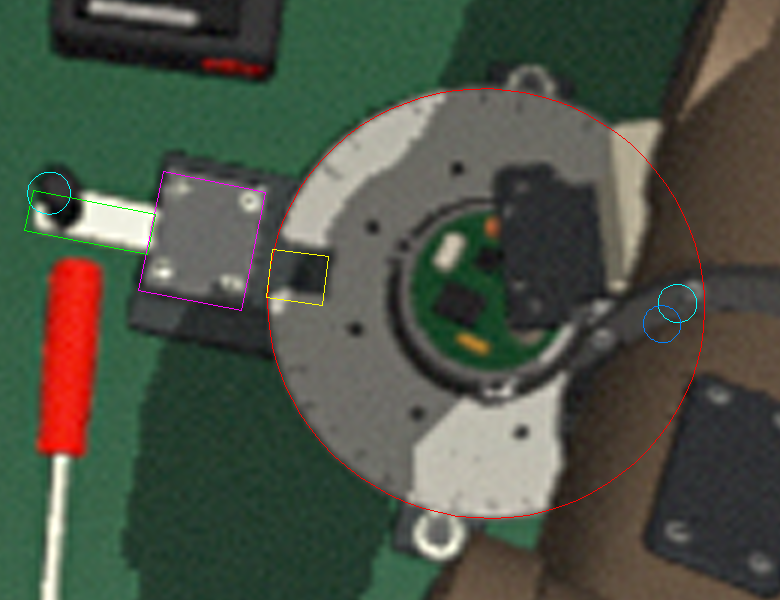

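The slot is at about 82.3° and the bar at about 79.3°, so about 3° remains (4.5 mm at the tool).

arm_command([
  [[0.002,0,0],[0,1.5,0]],
  [[0.0045,0,0],[0,3,0]],
  [[0.0045,0,0],[0,3,0]],
])

```text
clock: 8.5
position: [0.5665, -0.2587, 0.0785]
ee_rot: [-0.078, 2.186, -2.185]
force: [3.0, 0.9, 1.9]
width: 0.0
```

```bash
cat >> topang.py <<'E'
def shot(n):
    p=get_image('top'); save(p,n); np.savez(n+'.npz',K=p['camera_matrix'],w=p['world_to_cam'])
E
python3 - <<'E'
from topang import *
T=tool(); print(np.rad2deg(np.arctan2(*(T[:2,3]-C)[::-1])))
shot('t6'); p,im,c,n,e=topfit('t6'); print(c,n,e)
fit.overlay(p,None,im,c,79.3,-100.7,'ot6',8,(255,145,340,215),0)
cv2.imwrite('pics/t6c.png',cv2.resize(im[145:215,255:340],None,fx=8,fy=8,interpolation=cv2.INTER_CUBIC))
E
```

```text
-87.40551024065101
[ 0.56198506 -0.16967574] 27 0.0004418715466462525
```

View pics/ot6.png

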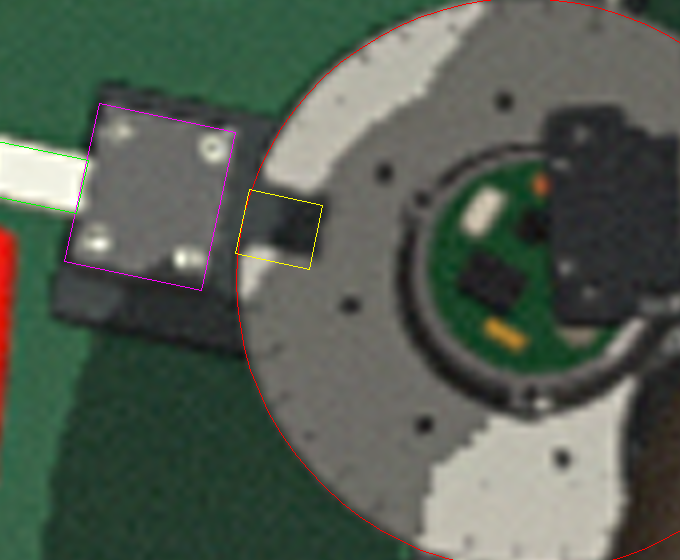

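View pics/t6c.png

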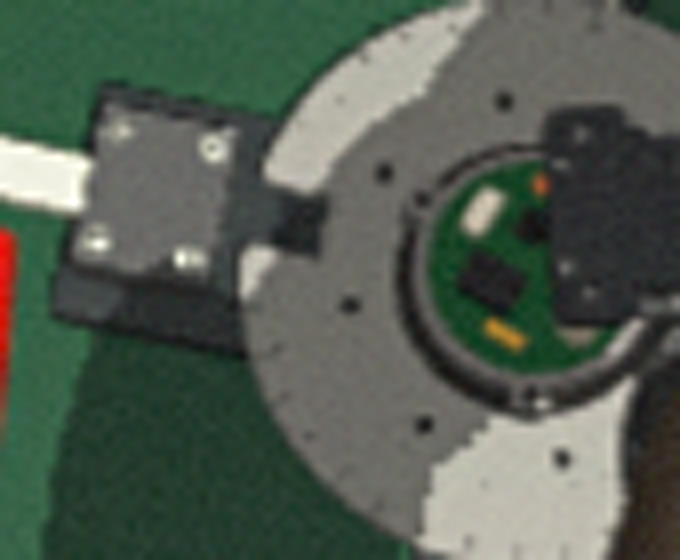

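In the top view the slot looks roughly lined up, possibly 1–2° past. I'll back off, lift, and check with the wrist camera.

arm_command([
  [[-0.02,0,0],[0,0,0]],
  [[-0.025,-0.03,0],[0,0,0]],
  [[-0.025,-0.07,0],[0,0,0]],
  [[-0.025,-0.12,0],[0,0,0]],
  [[-0.025,-0.17,0],[0,0,0]],
])

```text
clock: 9.05
position: [0.5898, -0.2572, 0.2489]
ee_rot: [-0.083, 2.188, -2.187]
force: [1.1, -0.3, 0.3]
width: 0.005
```

Run:
```python
from h import *
goto(.575,-.165,.28,-101)
```

```text
shift [ 0.0083 -0.031  -0.093 ] turn [  0.21 -74.9    0.2 ]
```

arm_command([
  [[0.008,-0.03,-0.03],[0,-8.5,0]],
  [[0.008,-0.03,-0.06],[0,-17,0]],
  [[0.008,-0.03,-0.093],[0,-25.5,0]],
  [[0.008,-0.03,-0.093],[0,-34,0]],
  [[0.008,-0.03,-0.093],[0,-42.5,0]],
])

```text
clock: 9.55
position: [0.5757, -0.1638, 0.2778]
ee_rot: [-0.76, 1.738, -1.736]
force: [-0.5, 0.1, 0.5]
width: 0.005
```

arm_command([
  [[0,0,0],[0,-8.5,0]],
  [[0,0,0],[0,-17,0]],
  [[0,0,0],[0,-25.5,0]],
  [[0,0,0],[0,-32.4,0]],
  [[0,0,0],[0,-32.4,0]],
])

```text
clock: 10.05
position: [0.5757, -0.1655, 0.2775]
ee_rot: [-1.116, 1.35, -1.347]
force: [0.6, 0.6, -0.8]
width: 0.008
```

Run:
```python
from fit import *
T=tool(); p=get_image('wrist'); save(p,'w3'); np.savez('w3.npz',T=T,K=p['camera_matrix'],m=p['mount']); print(T.round(3))
shot=get_image('top'); save(shot,'t7'); np.savez('t7.npz',K=shot['camera_matrix'],w=shot['world_to_cam'])
p,T,im=load('w3'); c=rimfit(p,T,im,(.563,-.171)); print(c)
overlay(p,T,im,c[0][:2],79.5,-100.5,'o3',4,(180,0,380,140))
```

```text
[[-0.189 -0.003  0.982  0.576]
 [-0.982 -0.    -0.189 -0.165]
 [ 0.001 -1.    -0.003  0.278]
 [ 0.     0.     0.     1.   ]]
(array([ 0.56392938, -0.17155142,  0.10607408]), 48, np.float64(0.0003289594944796623))
```

View pics/w3.png

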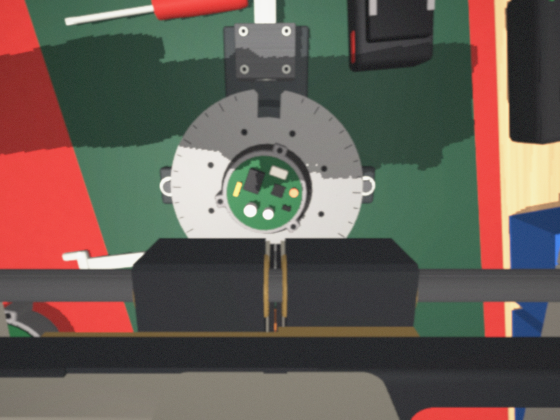

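View pics/o3.png

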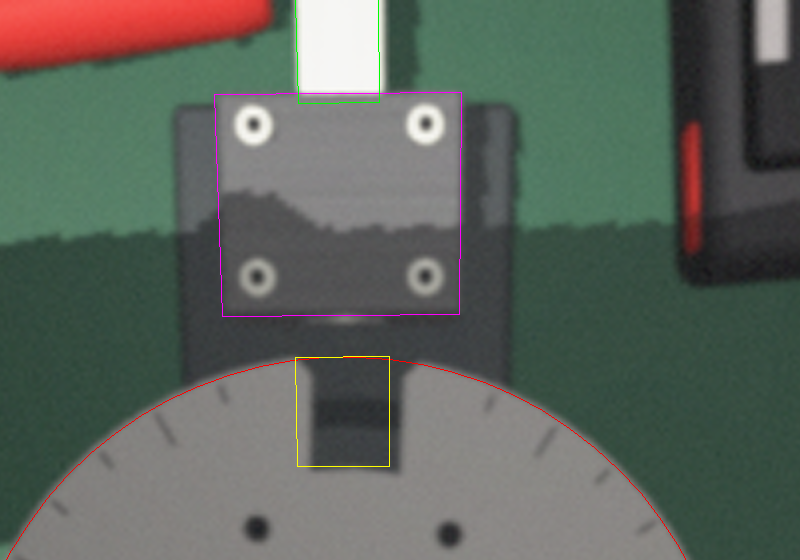

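The wrist view is clear. In the crop the guide and bar centreline is at x≈342, while the slot centre is at x≈357 (90 px = 24 mm). The slot is therefore about 3.8 mm, or 2.4°, too far clockwise, which is marginal. I'll nudge the peg back counter-clockwise from its other side.

Run:
```python
from h import *
push(-137,z=.16,yaw=-47); push(-137,z=.16,yaw=-26)
```

```text
shift [ 0.0792  0.118  -0.0637] turn [ 1.200e-01 -5.422e+01 -3.000e-02]
shift [ 0.0792  0.118  -0.0637] turn [ 1.200e-01 -7.522e+01 -5.000e-02]
```

arm_command([
  [[0.03,0,-0.025],[0,-8.5,0]],
  [[0.06,0.02,-0.05],[0,-17,0]],
  [[0.085,0.05,-0.065],[0,-25.5,0]],
  [[0.085,0.08,-0.065],[0,-34,0]],
  [[0.085,0.1,-0.065],[0,-42.5,0]],
])

```text
clock: 10.65
position: [0.495, -0.2368, 0.1766]
ee_rot: [-1.422, 0.797, -0.793]
force: [0.6, -0.0, -1.0]
width: 0.005
```

arm_command([
  [[0,0,0],[0,-8.5,0]],
  [[0,0,0],[0,-17,0]],
  [[0,0,0],[0,-25.5,0]],
  [[0,0,0],[0,-32.7,0]],
  [[0,0,0],[0,-32.7,0]],
])

```text
clock: 11.15
position: [0.4966, -0.236, 0.1782]
ee_rot: [-1.542, 0.355, -0.353]
force: [-0.1, -1.1, -0.3]
width: 0.0
```

Run:
```python
from h import *
goto(.497,-.237,.080,-26)
p=get_image('scene'); save(p,'s8'); cv2.imwrite('pics/s8c.png',cv2.resize(p['color'][190:320,150:370,::-1],None,fx=3.6,fy=3.6))
```

```text
shift [ 0.0009  0.0982 -0.0007] turn [ 0.02  0.16 -0.06]
```

View pics/s8c.png

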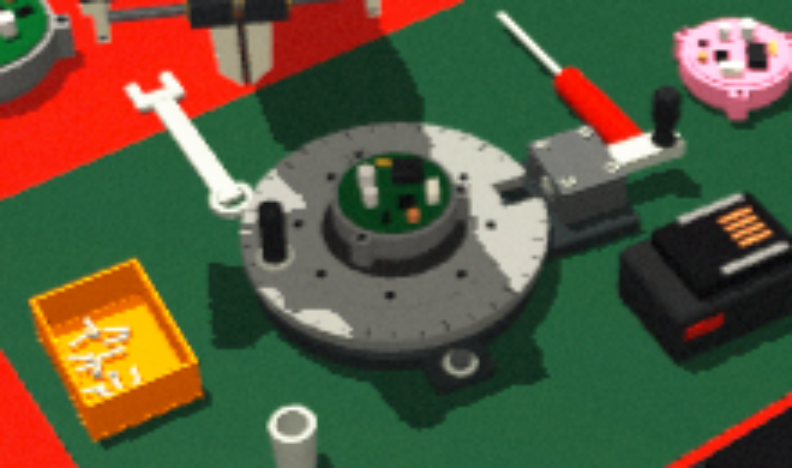

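The scene shows the peg at (270,235), the spanner ring at (230,200) and the tray undisturbed. I'll descend and creep toward the peg.

arm_command([
  [[0,0.045,0],[0,0,0]],
  [[0,0.085,0],[0,0,0]],
  [[0,0.098,0],[0,0,0]],
  [[0.005,0.098,0],[0,0,0]],
  [[0.008,0.098,0],[0,0,0]],
])

```text
clock: 11.7
position: [0.5058, -0.2396, 0.0819]
ee_rot: [-1.542, 0.353, -0.355]
force: [-0.7, -0.1, 0.1]
width: 0.003
```

arm_command([
  [[0.004,0,0],[0,0,0]],
  [[0.008,0,0],[0,0,0]],
  [[0.011,0,0],[0,0,0]],
  [[0.011,0,0],[0,0,0]],
])

```text
clock: 12.1
position: [0.515, -0.2444, 0.0812]
ee_rot: [-1.542, 0.352, -0.354]
force: [0.1, -1.1, 0.2]
width: 0.007
```

Run:
```python
from h import *
T=tool(); X=T[:3,0]; Cw=np.array([.5639,-.1715])
for C_ in (Cw,C):
  a=np.deg2rad(-102.9); P=C_+.085*np.array([np.cos(a),np.sin(a)]); d=P-T[:2,3]; print('peg ahead',d@X[:2],'side',d@T[:2,2])
print(observe()['force'], observe()['force']@X)
```

```text
peg ahead 0.03129976749716789 side 0.004068658439457343
peg ahead 0.029604077672636966 side 0.004359573504566918
[ 0.09181007 -1.08757869  0.22997634] 0.5563379931646006
```

arm_command([
  [[0.004,0,0],[0,0,0]],
  [[0.007,0,0],[0,0,0]],
  [[0.008,0,0],[0,0,0]],
  [[0.008,0,0],[0,0,0]],
])

```text
clock: 12.5
position: [0.5216, -0.2475, 0.0805]
ee_rot: [-1.542, 0.353, -0.353]
force: [-0.8, 0.2, -0.4]
width: 0.005
```

arm_command([
  [[0.001,0,0],[0,0,0]],
  [[0.002,0,0],[0,0,0]],
  [[0.002,0,0],[0,0,0]],
])

```text
clock: 12.8
position: [0.5234, -0.2484, 0.0806]
ee_rot: [-1.542, 0.353, -0.353]
force: [-0.3, -0.3, 0.9]
width: 0.005
```

arm_command([
  [[0.001,0,0],[0,0,0]],
  [[0.0015,0,0],[0,0,0]],
  [[0.0015,0,0],[0,0,0]],
])

```text
clock: 13.1
position: [0.5247, -0.2491, 0.0806]
ee_rot: [-1.542, 0.353, -0.353]
force: [-0.6, 0.4, 1.0]
width: 0.005
```

arm_command([
  [[0.001,0,0],[0,0,0]],
  [[0.0015,0,0],[0,0,0]],
  [[0.0015,0,0],[0,0,0]],
])

```text
clock: 13.4
position: [0.5256, -0.2495, 0.0805]
ee_rot: [-1.542, 0.353, -0.352]
force: [-2.0, 0.7, 0.9]
width: 0.002
```

Contact is at about x=0.525. I'll push about 3.5 mm further.

arm_command([
  [[0.0015,0,0],[0,0,0]],
  [[0.003,0,0],[0,0,0]],
  [[0.0035,0,0],[0,0,0]],
  [[0.0035,0,0],[0,0,0]],
])

```text
clock: 13.8
position: [0.5292, -0.2507, 0.0805]
ee_rot: [-1.541, 0.353, -0.352]
force: [-2.4, 3.5, 0.8]
width: 0.004
```

Measured travel since contact is about 4.3 mm, part of it elastic. I'll back off, lift and look again.

arm_command([
  [[-0.02,0,0],[0,0,0]],
  [[-0.03,-0.03,0],[0,0,0]],
  [[-0.03,-0.07,0],[0,0,0]],
  [[-0.03,-0.12,0],[0,0,0]],
  [[-0.03,-0.17,0],[0,0,0]],
])

```text
clock: 14.3
position: [0.5023, -0.2387, 0.2526]
ee_rot: [-1.542, 0.352, -0.354]
force: [1.3, -1.0, 0.6]
width: 0.006
```

Run:
```python
from h import *
goto(.578,-.145,.28,-101)
```

```text
shift [ 0.0275 -0.0274  0.1173] turn [-4.00e-02  7.52e+01  7.00e-02]
```

arm_command([
  [[0.01,-0.027,0.03],[0,8.5,0]],
  [[0.02,-0.027,0.07],[0,17,0]],
  [[0.0275,-0.027,0.117],[0,25.5,0]],
  [[0.0275,-0.027,0.117],[0,34,0]],
  [[0.0275,-0.027,0.117],[0,42.5,0]],
])

```text
clock: 14.8
position: [0.5793, -0.1432, 0.2778]
ee_rot: [-1.363, 0.926, -0.929]
force: [0.7, -0.5, -0.2]
width: 0.005
```

arm_command([
  [[0,0,0],[0,8.5,0]],
  [[0,0,0],[0,17,0]],
  [[0,0,0],[0,25.5,0]],
  [[0,0,0],[0,32.7,0]],
  [[0,0,0],[0,32.7,0]],
])

```text
clock: 15.3
position: [0.5784, -0.1452, 0.2779]
ee_rot: [-1.111, 1.349, -1.352]
force: [-0.2, -0.7, -0.7]
width: 0.002
```

Run:
```python
from fit import *
T=tool(); p=get_image('wrist'); save(p,'w4'); np.savez('w4.npz',T=T,K=p['camera_matrix'],m=p['mount']); print(T.round(3))
p,T,im=load('w4'); c=rimfit(p,T,im,(.563,-.171)); print(c)
print(proj(p,[.563,-.171,.036],T))
overlay(p,T,im,c[0][:2],79.5,-100.5,'o4',4,(180,10,380,160))
```

```text
[[-0.193  0.002  0.981  0.578]
 [-0.981 -0.001 -0.193 -0.145]
 [ 0.001 -1.     0.002  0.278]
 [ 0.     0.     0.     1.   ]]
(array([ 0.56383695, -0.17179433,  0.10625898]), 42, np.float64(0.00028753338095438563))
[265.73042511 207.37287121]
```

View pics/o4.png

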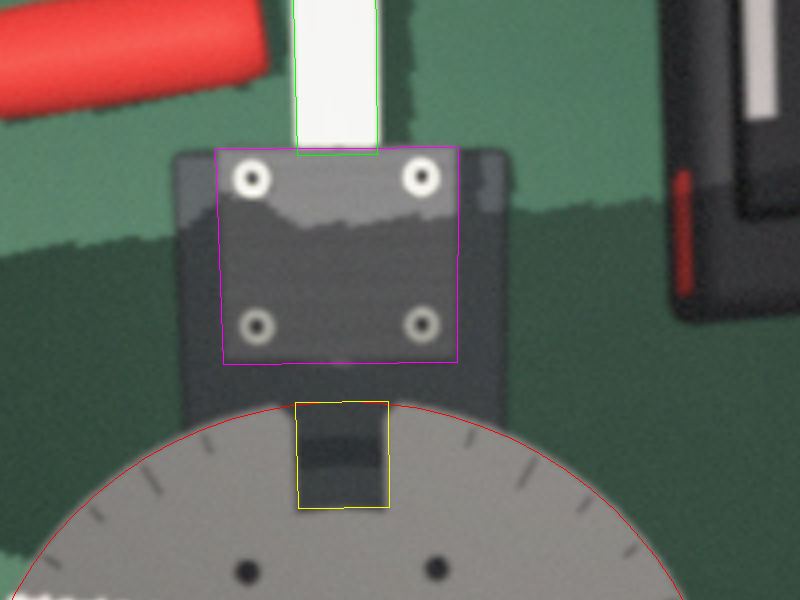

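The slot centre (x≈341.5) now lies on the bar centreline extrapolated from the screw heads (≈341.5), aligned within about 0.5 mm. Next I'll go behind the post.

Run:
```python
from h import *
a=np.deg2rad(79.5); u=np.array([np.cos(a),np.sin(a)]); q=np.array([.563,-.171])+.260*u
print(q); goto(*q,.16,-100.5)
```

```text
[0.61038124 0.08464628]
shift [-0.2318  0.1177 -0.0118] turn [-0.08 -0.33  0.04]
```

arm_command([
  [[-0.05,0,-0.003],[0,-0.3,0]],
  [[-0.1,0,-0.006],[0,-0.3,0]],
  [[-0.15,0.02,-0.009],[0,-0.3,0]],
  [[-0.195,0.05,-0.012],[0,-0.3,0]],
  [[-0.232,0.085,-0.012],[0,-0.3,0]],
])

```text
clock: 15.85
position: [0.61, 0.0814, 0.1992]
ee_rot: [-1.114, 1.339, -1.342]
force: [1.0, -0.3, -0.5]
width: 0.006
```

arm_command([
  [[0,0.03,0],[0,0,0]],
  [[0,0.033,0],[0,0,0]],
])

```text
clock: 16.05
position: [0.6069, 0.0793, 0.1619]
ee_rot: [-1.124, 1.345, -1.339]
force: [0.2, -0.3, -0.5]
width: 0.004
```

Run:
```python
from h import *
goto(.61038,.08465,.077,-100.5)
for n in ['scene','top']:
  p=get_image(n); save(p,n+'9')
  c=p['color'][170:290,260:420] if n=='scene' else p['color'][120:220,180:330]
  cv2.imwrite('pics/%s9c.png'%n,cv2.resize(c[:,:,::-1],None,fx=4.8,fy=4.8))
```

```text
shift [-0.006   0.0849  0.0029] turn [0.32 0.16 0.12]
```

View pics/scene9c.png

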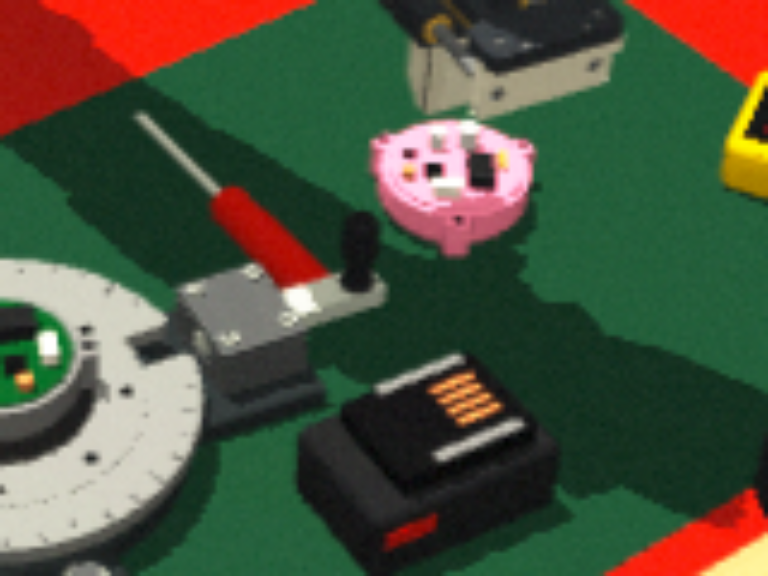

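View pics/top9c.png

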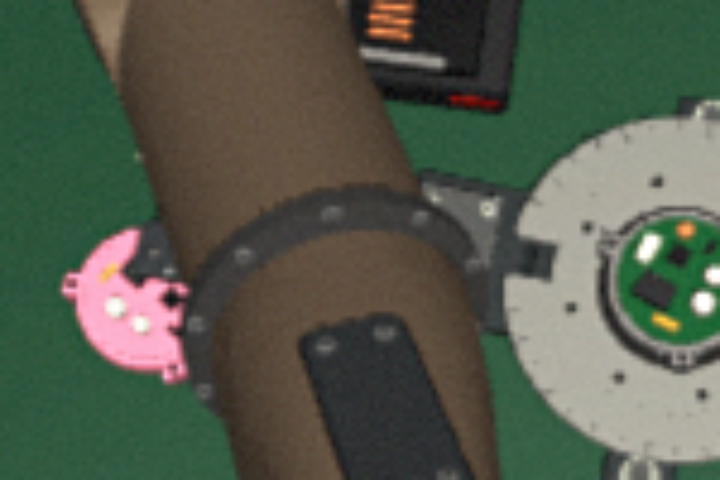

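The post is at (360,250) and the fingers are above and behind it. The pink decoy is low, so the body passes over it. I'll descend.

arm_command([
  [[-0.006,0.03,0.003],[0,0,0]],
  [[-0.006,0.065,0.003],[0,0,0]],
  [[-0.006,0.085,0.003],[0,0,0]],
  [[-0.006,0.085,0.003],[0,0,0]],
])

```text
clock: 16.55
position: [0.6127, 0.0821, 0.0799]
ee_rot: [-1.117, 1.347, -1.346]
force: [0.4, -0.7, 0.4]
width: 0.003
```

Run:
```python
from h import *
a=np.deg2rad(79.5); u=np.array([np.cos(a),np.sin(a)]); d=tool()[:2,3]-[.563,-.171]
print('along',d@u,'side',d[0]*-u[1]+d[1]*u[0],tool().round(3))
p=get_image('scene'); save(p,'s10'); cv2.imwrite('pics/s10c.png',cv2.resize(p['color'][170:290,260:420,::-1],None,fx=4.8,fy=4.8))
```

```text
along 0.2579502668255115 side -0.002734486921591228 [[-0.186 -0.002  0.982  0.613]
 [-0.982 -0.001 -0.186  0.082]
 [ 0.001 -1.    -0.002  0.08 ]
 [ 0.     0.     0.     1.   ]]
```

View pics/s10c.png

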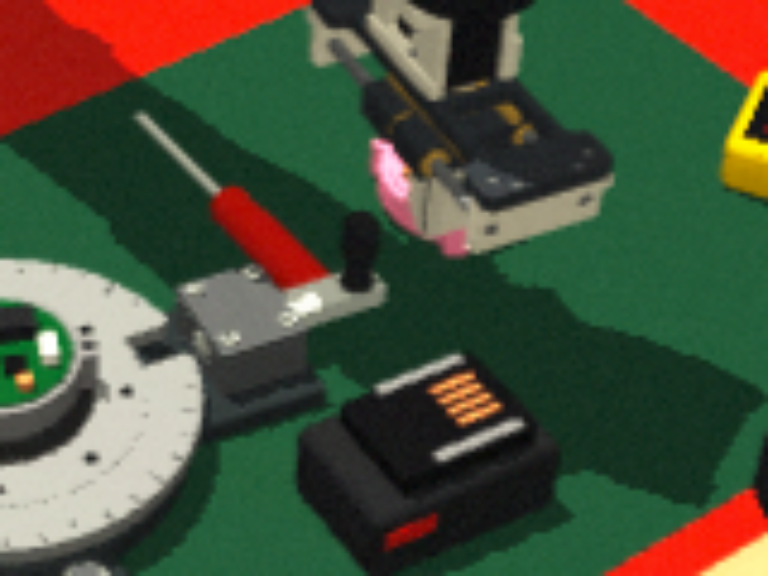

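arm_command([
  [[0.005,0,-0.003],[0,0,0]],
  [[0.01,0,-0.003],[0,0,0]],
  [[0.016,0,-0.003],[0,0,0]],
  [[0.022,0,-0.003],[0,0,0]],
  [[0.026,0,-0.003],[0,0,0]],
])

```text
clock: 17.1
position: [0.6053, 0.0579, 0.081]
ee_rot: [-1.115, 1.345, -1.346]
force: [0.1, 0.0, 0.1]
width: -0.0
```

```bash
cat > al.py <<'E'
from h import *
a=np.deg2rad(79.5); u=np.array([np.cos(a),np.sin(a)]); d=tool()[:2,3]-[.563,-.171]
print('along',d@u,'side',d[0]*-u[1]+d[1]*u[0],'force along',observe()['force'][:2]@u)
E
python3 al.py
```

```text
along 0.23281365441200144 side 0.00011855982191791986 force along 0.06761239963210859
```

arm_command([
  [[0.004,0,0],[0,0,0]],
  [[0.008,0,0],[0,0,0]],
  [[0.012,0,0],[0,0,0]],
  [[0.016,0,0],[0,0,0]],
  [[0.02,0,0],[0,0,0]],
])

```text
clock: 17.6
position: [0.6017, 0.0395, 0.0807]
ee_rot: [-1.115, 1.345, -1.345]
force: [0.3, 2.0, 2.0]
width: 0.008
```

```bash
python3 al.py
```

```text
along 0.2139844874249755 side 0.00028724574594554686 force along 2.0611135330129526
```

Pushing at about 2–3 N. I'll continue gently to the stop.

arm_command([
  [[0.003,0,0],[0,0,0]],
  [[0.006,0,0],[0,0,0]],
  [[0.009,0,0],[0,0,0]],
  [[0.011,0,0],[0,0,0]],
])

```text
clock: 18.0
position: [0.5996, 0.0282, 0.0806]
ee_rot: [-1.115, 1.345, -1.345]
force: [1.8, 2.6, 3.2]
width: 0.006
```

```bash
python3 al.py
```

```text
along 0.2025406724897021 side 0.00036054626278215346 force along 2.851269339600095
```

arm_command([
  [[0.002,0,0],[0,0,0]],
  [[0.004,0,0],[0,0,0]],
  [[0.004,0,0],[0,0,0]],
])

```text
clock: 18.3
position: [0.5991, 0.0257, 0.0807]
ee_rot: [-1.114, 1.345, -1.344]
force: [2.8, 5.6, 1.2]
width: 0.004
```

```bash
python3 al.py
```

```text
along 0.19999918115609353 side 0.00033401916867320525 force along 5.989929051958482
```

arm_command([
  [[0.002,0,0],[0,0,0]],
  [[0.003,0,0],[0,0,0]],
  [[0.003,0,0],[0,0,0]],
])

```text
clock: 18.6
position: [0.599, 0.0255, 0.0808]
ee_rot: [-1.112, 1.344, -1.34]
force: [4.0, 12.1, -0.2]
width: 0.008
```

```bash
python3 al.py
```

```text
along 0.1997429417029446 side 0.00038874631936241383 force along 12.65420024496453
```

The bar is hard against its stop: 12.7 N with no movement, tool at 0.1997 m against about 0.199 expected for home. I'll retract, lift and verify.

arm_command([
  [[-0.02,0,0],[0,0,0]],
  [[-0.04,0,0],[0,0,0]],
  [[-0.04,-0.04,0],[0,0,0]],
  [[-0.04,-0.09,0],[0,0,0]],
  [[-0.04,-0.14,0],[0,0,0]],
])

```text
clock: 19.1
position: [0.6043, 0.0599, 0.221]
ee_rot: [-1.119, 1.347, -1.345]
force: [1.2, -0.5, 1.0]
width: 0.003
```

arm_command([
  [[0.04,-0.03,0],[0,0,0]],
  [[0.09,-0.06,0],[0,0,0]],
  [[0.14,-0.07,0],[0,0,0]],
  [[0.165,-0.08,0],[0,0,0]],
  [[0.165,-0.08,0],[0,0,0]],
])

```text
clock: 19.6
position: [0.5736, -0.1089, 0.3017]
ee_rot: [-1.113, 1.35, -1.356]
force: [0.1, 0.1, -0.7]
width: 0.007
```

Run:
```python
from fit import *
T=tool(); p=get_image('wrist'); save(p,'w5'); np.savez('w5.npz',T=T,K=p['camera_matrix'],m=p['mount']); print(T.round(3),observe()['force'])
for t,z in [('post',.0595),('nose',.031)]:
  for q in place_of(p,t)[:2]: print(t,q,ray(p,q['point'],z,T))
s=get_image('scene'); save(s,'s11'); cv2.imwrite('pics/s11c.png',cv2.resize(s['color'][180:320,180:400,::-1],None,fx=3.6,fy=3.6))
p,T,im=load('w5'); c=rimfit(p,T,im,(.563,-.171)); print(c)
overlay(p,T,im,c[0][:2],79.5,-100.5,'o5',4,(180,40,380,190),.034)
```

```text
[[-0.195 -0.     0.981  0.574]
 [-0.981 -0.004 -0.195 -0.109]
 [ 0.004 -1.     0.001  0.302]
 [ 0.     0.     0.     1.   ]] [0.38800693 0.09634191 0.45337307]
post {'point': [271.7, 67.4], 'confidence': 0.61} [0.5929552  0.00596606 0.0595    ]
nose {'point': [277.3, 158.7], 'confidence': 0.81} [ 0.58040981 -0.0882538   0.031     ]
(array([ 0.56412619, -0.17160907,  0.10694958]), 35, np.float64(0.0003238531371994591))
```

View pics/o5.png

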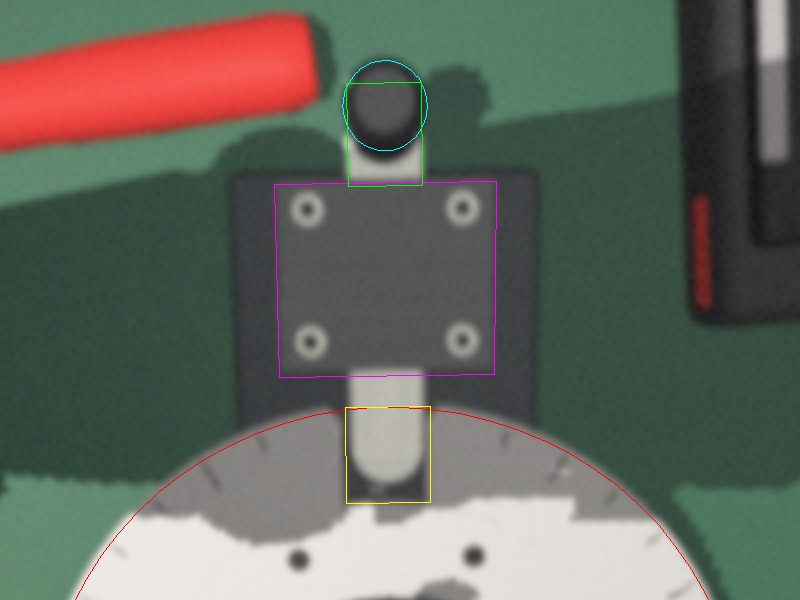

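View pics/s11c.png

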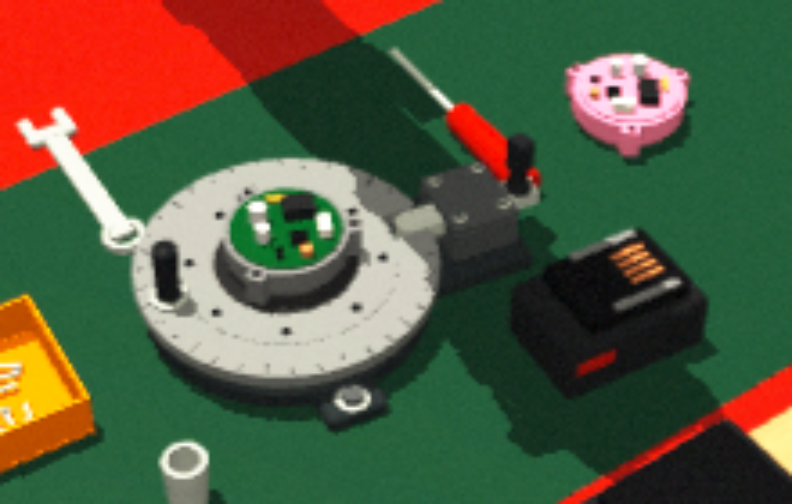

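The overlay shows the nose tip at crop (387,485), inside the slot about 5 mm off its bottom. That matches 83 mm from the axis, and the post matches the "home" overlay. The instrument and bystanders are in place and the robot is clear, so I'm handing in.

```bash
python3 -c "
from h import *
print(sign_off())"
```

```text
the job is handed in; nothing more can be done
None
```

The turntable is locked: I turned the slot to face the bar, then pushed the bar home until it stopped. I handed it in at about 20 s with the robot clear of everything.

- **Turning the disc:** I pushed the peg about 115° clockwise with closed fingertips. A wrist view then showed the slot about 3.8 mm (2.4°) too far round. The top camera had been less clear about this. I nudged the peg back from its other side, and the next wrist view had the slot on the bar's line to within about 0.5 mm.
- **Pushing the bar:** I pushed the post from outside at about 3 N until it would not move further. At the stop the force was about 12.7 N with no movement.
- **Final check of the bar:** After retracting, the wrist camera put the nose at about 85 mm and the post at about 180 mm from the axis; home is 83 and 178 mm. That camera was reading the disc's radius 1–2% too large, which accounts for most of the difference. The nose sits inside the slot and the post matches the home position drawn over the picture.
- **Surroundings:** The instrument is still lying in the middle of the disc, and the spanner, screwdriver, battery, tray and socket look unmoved in the last scene picture. I judged them by eye and did not measure their positions again.

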